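Rack the carving tools in reverse order

TASK

Move the four carving tools from the loaded board to the empty rack beside it in reverse order along the row: the tool nearest the robot goes into the notch farthest from the robot, the second nearest into the second farthest, and so on, until the farthest tool lies in the nearest notch. Lay each tool down, without dropping it, with its handle lying across both rails of its notch and the middle of the handle midway between the rails. Leave the mallet where it lies.

Things in the scene. Friction and masses are not known exactly. Their poses are not given: they have to be found in the camera images.
- fishtail_mid (a point): carving gouge whose steel blade is thin, then flares to a 32 mm wide fishtail at the tip. Round light-wood handle 120 mm long, 26 mm in diameter. Point: middle of the handle, on its axis; y runs along the handle to the blade, tip at y = 138 mm (the tool may be rolled about y). Starts level in its cradle, blade to the robot's left, point 48 mm above the bench, as it will be in the rack. 0.08-0.15 kg.
- flat_mid (a point): carving chisel with a straight flat steel blade 16 mm wide. Round light-wood handle 120 mm long, 28 mm in diameter. Point: middle of the handle, on its axis; y runs along the handle to the blade, tip at y = 135 mm (the tool may be rolled about y). Starts level in its cradle, blade to the robot's left, point 50 mm above the bench, as it will be in the rack. 0.08-0.15 kg.
- spoon_mid (a point): carving gouge with a thin steel shank bent like a spoon, ending in a small 14 mm scoop. Round light-wood handle 120 mm long, 24 mm in diameter. Point: middle of the handle, on its axis; y runs along the handle to the blade, tip at y = about 137 mm (the tool may be rolled about y). Starts level in its cradle, blade to the robot's left, point 47 mm above the bench, as it will be in the rack. 0.08-0.15 kg.
- spike_mid (a point): short carver's awl with a thin round pointed steel spike. Round light-wood handle 120 mm long, 22 mm in diameter. Point: middle of the handle, on its axis; y runs along the handle to the blade, tip at y = 100 mm (the tool may be rolled about y). Starts level in its cradle, blade to the robot's left, point 46 mm above the bench, as it will be in the rack. 0.08-0.15 kg.
- seat_fishtail: fixed wooden V-notch cradle in which the fishtail tool lies at the start; one of four alike, 72 mm apart in a straight row on the 300 x 120 x 12 mm plywood start board, in varying order. Same notch as in the rack. Origin: centre of its underside, on top of the 12 mm board; x along the row, away from the robot (within 0.2 rad), y along the tool.
- seat_flat: fixed wooden V-notch cradle in which the flat tool lies at the start; one of four alike, 72 mm apart in a straight row on the 300 x 120 x 12 mm plywood start board, in varying order. Same notch as in the rack. Origin: centre of its underside, on top of the 12 mm board; x along the row, away from the robot (within 0.2 rad), y along the tool.
- seat_spoon: fixed wooden V-notch cradle in which the spoon tool lies at the start; one of four alike, 72 mm apart in a straight row on the 300 x 120 x 12 mm plywood start board, in varying order. Same notch as in the rack. Origin: centre of its underside, on top of the 12 mm board; x along the row, away from the robot (within 0.2 rad), y along the tool.
- seat_spike: fixed wooden V-notch cradle in which the spike tool lies at the start; one of four alike, 72 mm apart in a straight row on the 300 x 120 x 12 mm plywood start board, in varying order. Same notch as in the rack. Origin: centre of its underside, on top of the 12 mm board; x along the row, away from the robot (within 0.2 rad), y along the tool.
- rack: empty fixed rack left or right of the start board: board 300 x 120 x 12 mm. Origin: centre of underside; x along row, away from robot (within 0.2 rad). V-notches (90 deg, valley 30 mm, ridges 52 mm above bench, 44 mm wide) at x = -108, -36, 36, 108 mm, for tools lying along y, cut in two 12 mm rails at y = -42, 42 mm; fingers fit between rails.
- mallet: bystander: carver's round wooden mallet, about 240 mm long, head 84 mm across, lying along x on the bench to the robot's right of the racks, handle's end towards +x. Origin on the bench under the joint of head and handle. Leave alone.
There are look-alikes about, which are no part of the job. What is shaped like the part that bears spike_mid but blue or red is not meant.

How it is judged:
By the outcome, as a careful person would: the job done as asked, in the order asked, and still so for the second after the job is handed in, with the robot touching nothing.
It also fails if it takes over 99 s, if anything falls off the work surface, if the arm or the gripper's body presses on something with over 40 N, if the wrist force passes 120 N, or if a joint passes its speed limit or range.

ROBOT

A 6-joint arm with a two-finger parallel gripper is mounted at the origin on the work surface. World frame = base frame: x ahead of the robot, y to its left, z up, the work surface at z = 0. Lengths are in m, angles in rad, forces in N, time in s.
With the tool pointing down it reaches from about 0.275 to 0.75 m from the base axis. Payload 10.2 kg.
Tool frame: the origin (TCP) lies between the finger pads; the fingertips stand 8 mm ahead of it and the grasp point (between the pads) lies 11 mm behind it; z points along the fingers, y is the line along which they close (so a half turn about z gives the same grasp; the last joint's range is limited). The gripper opens to 88 mm and grips with 3 to 60 N. Pads are 18 mm wide; open, the fingers measure 123 mm over their backs; the gripper's body (75 mm by 187 mm) begins 45 mm behind the grasp point.
Start: joints at [0.969, 0.313, 1.498, -0, 1.331, -0.223], TCP at [0.194, 0.488, 0.224] pointing down, gripper open.
Joint ranges: [-2.94, 2.94], [-0.97, 2.17], [0.19, 2.56], [-1.23, 4.37], [0.02, 3.11], [-2.88, 2.88]. Speed limits (rad/s): [2.39, 2.39, 3.01, 3.14, 3.14, 3.14].

INTERFACE

Orientations are given as a unit quaternion [w, x, y, z].
In Python, from plant import observe, camera, camera_info, finish_job gives the robot as it stands. The module is installed in compiled form; this text tells all that it offers.
- The arm moves only by the tool send_rows, never from a script. Its argument "deltas" is text: rows parted by semicolons, each of 7 numbers parted by spaces: the turn, a rotation vector about the tool's x, y, z in degrees, then the shift along the tool's x, y, z in cm, then the gripper's target within -1 to 1 (shut at 1, half-way at 0, fully open at -1). A call has 1 to 8 rows; each row shifts and turns the commanded pose from where the row before left it, along the tool's axes as they then stand; what a row does not reach is not made up. A row lasts 1/10 s, in which the tool goes at most 50 mm and 8.59 degrees, less where a joint would pass 70% of its speed; a pose out of reach is approached as far as the arm can. A call is refused whole if a number of a shift passes 5 or a number of a turn 8.59, either way. A call with a gripper value outside its range is refused whole. The fingers move at their own pace and stop on an object; "force" is the grip in N (left out, the last holds). Time passes only in rows, so rows that do not move let the fingers close. It gives the time, the measured TCP pose, the force, the opening and the grip force at its end, in the units of the state.
- observe(): the state, without advancing time (a new reading comes with each control period).
- camera(name): name is "side" or "top"; returns (picture, depth): 480x640x3 uint8, red, green, blue; 480x640 float32, m along the optical axis (not along the pixel's ray), 0 where there is no reading.
- camera_info(name): a dict with "intrinsics" (3x3 intrinsics, pixels), "R" (3x3) and "t" (3): a world point X has camera coordinates R X + t. Camera axes: x right, y down, z forward; pixel columns grow to the right and rows downward; lengths in m; the calibration is good to about 2 mm. A picture is of the moment at which its call begins. camera_info takes no time and is no camera call.
- finish_job(): hands the job in; it is judged then, once.
The state is a dict: "time_s": time; "q": joint angles; "qd": joint speeds; "tau": joint torques, N m; "tcp_pos": TCP position; "eef_rot": TCP orientation; "ft_force": force on the tool from outside, world axes, zero at the start; "moment": the same for the moment, N m; "opening": finger opening in m; "grasp_force": force on a finger pad.
Only numpy, scipy, OpenCV 4.12 (cv2) and the standard library are available. Lean on these libraries where they do the work, as an engineer would, in place of code of your own. Each camera call takes 0.05 s, during which the arm holds its last target. There are 200 camera calls.

## Working session

There is one attempt and no reset: what is moved stays moved. The work goes in short steps, Python scripts to look and compute and a tool call to move; the robot and the scene stay as the last step left them, time stands still between calls to the robot, and variables do not carry over. Pictures are saved under pics/ and viewed, at most 14 in all, crops included, and the job is handed in when it is done.

Besides the shell and the picture viewer there is one more tool, called after "Emit:" as name(argument=value, ...) on one line, values as JSON. send_rows: Moves the arm, as the interface text tells. Its arguments: {"type":"object","properties":{"deltas":{"type":"string"},"force":{"type":"number"}},"required":["deltas"]}

```bash
mkdir -p pics; python3 - <<'E'
from plant import observe,camera,camera_info
import cv2,numpy as np
for n in("top","side"):
    p,d=camera(n);cv2.imwrite(f"pics/{n}0.png",p[:,:,::-1]);np.savez(f"{n}0.npz",p=p,d=d)
    c=camera_info(n);print(n,c)
print(observe())
E
```

```text
top {'intrinsics': array([[497.05759812,   0.        , 310.39449059],
       [  0.        , 497.05759812, 248.42181401],
       [  0.        ,   0.        ,   1.        ]]), 'R': array([[ 0.00544304, -0.99994135,  0.00936311],
       [-0.99348574, -0.00647323, -0.11377253],
       [ 0.11382647, -0.00868285, -0.9934627 ]]), 't': array([-0.0223071 ,  0.54606012,  1.23656317])}
side {'intrinsics': array([[446.72820372,   0.        , 314.43476717],
       [  0.        , 446.72820372, 238.24859018],
       [  0.        ,   0.        ,   1.        ]]), 'R': array([[ 0.97115498, -0.23739811,  0.02236377],
       [-0.14367266, -0.65742252, -0.73969845],
       [ 0.19030546,  0.71514877, -0.67256678]]), 't': array([-0.52447222,  0.10806697,  0.91011401])}
{'time_s': 0.1, 'q': array([ 9.68603445e-01,  3.13372053e-01,  1.49837228e+00, -2.08848714e-05,
        1.33098007e+00, -2.23414902e-01]), 'qd': array([-0.00019273, -0.00195145, -0.00168762, -0.00032312, -0.00049261,
       -0.00048678]), 'tau': array([ 1.87066747e-03, -4.02808499e+01, -2.52644420e+01,  6.95111579e-02,
        3.42869363e-02, -6.17716046e-05]), 'tcp_pos': array([0.19402241, 0.48757558, 0.22392535]), 'eef_rot': array([-2.17727023e-04,  1.88256374e-01,  9.82119757e-01, -5.22409956e-04]), 'ft_force': array([0.20890192, 0.07798656, 0.16667819]), 'moment': array([ 0.01045733,  0.02084273, -0.01161742]), 'grasp_force': 0.0, 'opening': 0.08821523589538537}
```

View pics/top0.png

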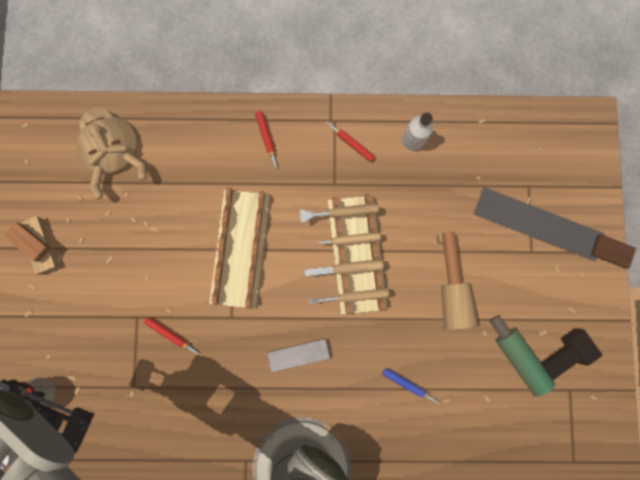

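View pics/side0.png

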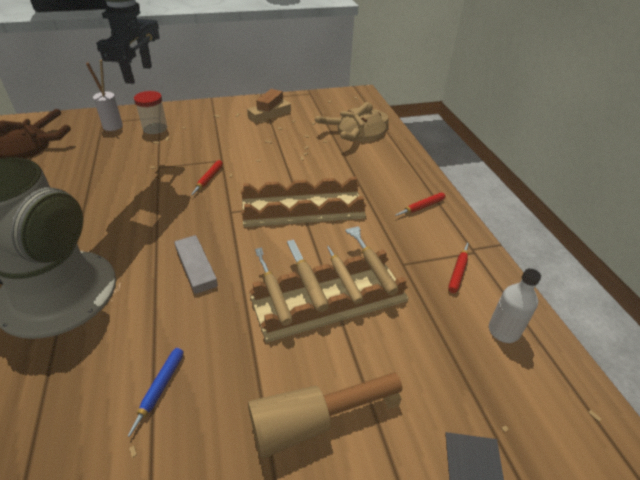

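The top view shows the empty rack at about (240,248) and the loaded board at about (357,254). From nearest to farthest, the tools are spoon (row 297), flat (268), spike (240) and fishtail (211). The mallet is at (457,290). The red and blue awls at (265,138), (350,142), (172,336) and (410,385) are look-alikes.

```bash
cat > h.py <<'E'
import numpy as np,cv2
from plant import camera_info
def cloud(n,d):
    c=camera_info(n);K=c["intrinsics"];v,u=np.mgrid[:480,:640]
    r=np.stack([(u-K[0,2])/K[0,0],(v-K[1,2])/K[1,1],np.ones_like(u)],-1)*d[...,None]
    return (r-c["t"])@c["R"]
def onplane(n,uv,z):
    c=camera_info(n);K=c["intrinsics"];o=-c["R"].T@c["t"]
    r=np.linalg.inv(K)@np.array([*uv,1.]);r=c["R"].T@r
    return o+r*(z-o[2])/r[2]
E
python3 - <<'E'
from h import *
z=np.load("top0.npz");p,d=z["p"],z["d"];P=cloud("top",d)
print("bench z",np.median(P[360:380,100:130,2]),np.median(P[150:180,180:220,2]))
crop=p[180:325,205:400,::-1];cv2.imwrite("pics/c0.png",cv2.resize(crop,None,fx=4,fy=4,interpolation=cv2.INTER_CUBIC))
hsv=cv2.cvtColor(p,cv2.COLOR_RGB2HSV)
for r,c in [(211,355),(240,355),(268,355),(297,360),(211,345),(240,245),(230,338),(204,262),(250,280)]: print((r,c),hsv[r,c],P[r,c].round(4))
for nm,(a,b) in {"rack":(200,275),"start":(322,392)}.items():
    m=np.zeros((480,640),np.uint8);m[180:325,a:b]=((P[...,2]>.007)&(d>0))[180:325,a:b]
    n,l,s,_=cv2.connectedComponentsWithStats(m);k=1+s[1:,4].argmax();m=l==k
    Q=P[m];rc=cv2.minAreaRect((Q[:,:2]*1000).astype(np.float32));print(nm,rc,cv2.boxPoints(rc).round(1).tolist(),np.percentile(Q[:,2],[5,50,95]))
E
```

```text
bench z 0.0010327414429945063 0.0009234741952651345
(211, 355) [ 16 102 188] [ 0.6373 -0.13    0.0655]
(240, 355) [ 16 103 200] [ 0.5657 -0.1309  0.0531]
(268, 355) [ 16 102 193] [ 0.4942 -0.1291  0.067 ]
(297, 360) [ 16 102 193] [ 0.4231 -0.142   0.0585]
(211, 345) [ 16 104 192] [ 0.6376 -0.1051  0.0633]
(240, 245) [ 22  75 238] [0.5693 0.1505 0.0114]
(230, 338) [ 12 126 166] [ 0.5905 -0.088   0.0551]
(204, 262) [ 13 124 134] [0.6591 0.1056 0.0382]
(250, 280) [ 14 116 136] [5.451e-01 6.000e-02 1.000e-04]
rack ((548.8369140625, 163.2010955810547), (123.14493560791016, 304.3749694824219), 84.04540252685547) [[391.1000061035156, 117.69999694824219], [693.7999877929688, 86.19999694824219], [706.5999755859375, 208.6999969482422], [403.8999938964844, 240.1999969482422]] [0.00903409 0.01390521 0.05222217]
start ((534.7588500976562, -122.86874389648438), (306.76275634765625, 166.1080322265625), 4.26759147644043) [[375.6000061035156, -51.5], [388.0, -217.10000610351562], [693.9000244140625, -194.3000030517578], [681.5, -28.600000381469727]] [0.00956109 0.04271154 0.06269563]
```

View pics/c0.png

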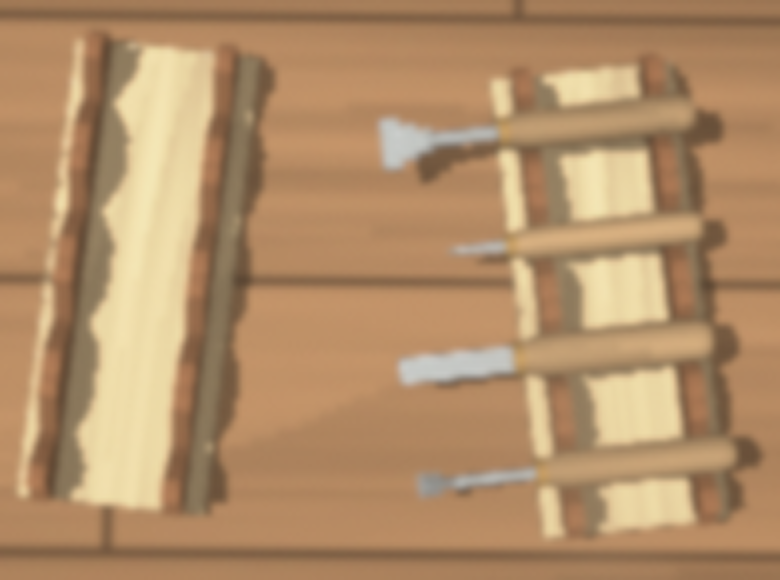

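The crop confirms the order from nearest to farthest: spoon, flat, spike (bare light-wood handle, short spike), fishtail. The light-wood awl at top-view (355,240) is the spike meant. Next I measure the handle axes and the rack rails.

```bash
cat > meas.py <<'E'
from h import *
def handles(p,d,cols,zc,rows):
    P=cloud("top",d);hsv=cv2.cvtColor(p,cv2.COLOR_RGB2HSV).astype(int)
    m=np.zeros((480,640),np.uint8);sl=(slice(180,325),slice(*cols))
    m[sl]=((hsv[...,0]>=15)&(hsv[...,0]<=19)&(hsv[...,1]>80)&(hsv[...,2]>150)&(P[...,2]>.038))[sl]
    out={}
    n,l,s,c=cv2.connectedComponentsWithStats(m,connectivity=4)
    for k in range(1,n):
        if s[k,4]<100: continue
        v,u=np.nonzero(l==k);nm=min(rows,key=lambda q:abs(rows[q]-c[k][1]))
        B=np.array([onplane("top",(a,b),zc[nm])[:2] for a,b in zip(u,v)],np.float32)*1000
        (cx,cy),(w,h),a=cv2.minAreaRect(B);bx=cv2.boxPoints(((cx,cy),(w,h),a))
        e=bx[1]-bx[0] if np.linalg.norm(bx[1]-bx[0])>60 else bx[2]-bx[1]
        if e[1]<0:e=-e
        print(nm,"centre",round(cx,1),round(cy,1),"size",round(w,1),round(h,1),"yaw of y axis from +y deg",np.degrees(np.arctan2(-e[0],e[1])).round(2),"top z",np.percentile(P[v,u,2],90).round(4))
zc=dict(fishtail=.048,flat=.050,spoon=.047,spike=.046)
E
python3 - <<'E'
from meas import *
z=np.load("top0.npz");p,d=z["p"],z["d"]
handles(p,d,(322,395),zc,dict(fishtail=211,spike=240,flat=268,spoon=297))
P=cloud("top",d);R=P[180:325,200:275].reshape(-1,3);R=R[(R[:,2]>.038)&(R[:,2]<.06)]
a=np.radians(-5.94);ex=np.array([np.cos(a),np.sin(a)]);ey=np.array([-ex[1],ex[0]])
q=(R[:,:2]-[.5488,.1632])@np.c_[ex,ey]*1000
for s in(-1,1):
    k=q[:,1]*s>20;f=np.polyfit(q[k,0],q[k,1],1);print("rail",s,k.sum(),f,np.percentile(q[k,1],[2,50,98]).round(1),"x",q[k,0].min().round(1),q[k,0].max().round(1))
    kk=k&(R[:,2]>.047);h=np.sort(q[kk,0]);print(h.round(0)[::3])
E
```

```text
fishtail centre 645.7 -128.2 size 23.9 125.5 yaw of y axis from +y deg 6.5 top z 0.0639
spike centre 570.9 -132.6 size 21.7 125.4 yaw of y axis from +y deg 6.78 top z 0.0588
flat centre 499.0 -137.8 size 27.7 123.7 yaw of y axis from +y deg 6.71 top z 0.0659
spoon centre 428.0 -151.3 size 24.6 125.1 yaw of y axis from +y deg 5.83 top z 0.0614
rail -1 487 [-1.34531509e-03 -4.15550588e+01] [-47.3 -41.6 -35.3] x -146.3 147.3
[-144. -143. -141. -140. -139. -137. -136. -134. -133. -131. -129. -128.
 -126. -125.  -94.  -92.  -91.  -89.  -87.  -86.  -84.  -82.  -81.  -79.
  -78.  -76.  -74.  -74.  -72.  -71.  -69.  -68.  -66.  -64.  -63.  -62.
  -61.  -59.  -57.  -56.  -53.  -51.  -21.  -18.  -16.  -16.  -14.  -13.
  -11.  -10.   -8.   -6.   -5.   -3.   -2.   -1.    1.    2.    4.    5.
    7.    9.   10.   12.   13.   15.   18.   20.   51.   53.   56.   57.
   58.   60.   60.   63.   64.   66.   67.   69.   71.   72.   74.   76.
   76.   79.   79.   81.   84.   84.   86.   90.   92.  125.  127.  128.
  129.  131.  132.  134.  136.  137.  139.  140.  142.]
rail 1 509 [6.82175679e-05 4.23161516e+01] [36.6 42.2 48.8] x -144.9 142.6
[-143. -143. -140. -140. -138. -137. -135. -133. -132. -131. -130. -128.
 -126. -123.  -91.  -88.  -88.  -86.  -85.  -83.  -82.  -80.  -78.  -78.
  -76.  -75.  -73.  -71.  -70.  -68.  -68.  -65.  -65.  -63.  -62.  -61.
  -59.  -58.  -56.  -53.  -25.  -20.  -19.  -17.  -15.  -14.  -13.  -11.
  -10.   -8.   -7.   -5.   -5.   -3.   -2.    0.    1.    3.    5.    6.
    7.    8.   10.   12.   13.   15.   16.   18.   21.   52.   54.   55.
   56.   58.   59.   61.   62.   64.   66.   67.   68.   69.   71.   74.
   75.   77.   78.   79.   81.   82.   85.   87.   88.  122.  125.  127.
  129.  130.  132.  134.  136.  137.  138.  140.  141.]
```

```bash
python3 - <<'E'
from meas import *
z=np.load("top0.npz");p,d=z["p"],z["d"];P=cloud("top",d);hsv=cv2.cvtColor(p,cv2.COLOR_RGB2HSV).astype(int)
ax=dict(fishtail=(645.7,-128.2,211,138),spike=(570.9,-132.6,240,100),flat=(499,-137.8,268,135),spoon=(428,-151.3,297,137))
a=np.radians(6.5);e=np.array([-np.sin(a),np.cos(a)])
for n,(x,y,r,tip) in ax.items():
    rows=slice(r-14,r+14)
    v,u=np.nonzero((hsv[...,1]<75)&(hsv[...,2]>90));k=(v>r-8)&(v<r+14)&(u>295)&(u<335)
    B=np.array([onplane("top",(i,j),zc[n])[:2]*1000 for i,j in zip(u[k],v[k])])
    s=(B-[x,y])@e
    # hue/sat profile along the axis
    print(n,"blade s range",s.min().round(1),s.max().round(1),"-> mid offset",(s.max()+1-tip).round(1))
    c=camera_info("top");K=c["intrinsics"]
    pr=[]
    for t in list(range(-70,-52,2))+list(range(50,74,2)):
        X=np.array([x/1000,y/1000,zc[n]+.008])+np.r_[e,0]*t/1000;q=K@(c["R"]@X+c["t"]);q=q[:2]/q[2]
        pr.append((t,*hsv[int(round(q[1])),int(round(q[0]))]))
    print([tuple(map(int,i)) for i in pr])
# start board rails
R=P[180:325,322:395].reshape(-1,3);R=R[(R[:,2]>.036)&(R[:,2]<.055)]
C=np.array([.536,-.137]);M=np.c_[[np.cos(a),np.sin(a)],e];q=(R[:,:2]-C)@M*1000
print(np.histogram(q[:,1],np.arange(-80,82,4)))
E
```

```text
fishtail blade s range 63.1 138.8 -> mid offset 1.8
[(-70, 14, 118, 180), (-68, 14, 118, 180), (-66, 14, 119, 174), (-64, 14, 116, 172), (-62, 15, 111, 173), (-60, 16, 107, 174), (-58, 16, 107, 174), (-56, 16, 103, 176), (-54, 16, 102, 180), (50, 16, 103, 189), (52, 17, 105, 189), (54, 17, 105, 189), (56, 17, 114, 190), (58, 17, 125, 190), (60, 18, 119, 186), (62, 18, 119, 186), (64, 18, 94, 176), (66, 16, 69, 167), (68, 15, 63, 166), (70, 14, 65, 169), (72, 14, 65, 169)]
spike blade s range 54.8 95.1 -> mid offset -3.9
[(-70, 15, 118, 134), (-68, 15, 118, 134), (-66, 14, 116, 134), (-64, 15, 115, 142), (-62, 16, 109, 162), (-60, 16, 103, 185), (-58, 16, 103, 185), (-56, 16, 103, 204), (-54, 16, 102, 209), (50, 16, 101, 214), (52, 17, 105, 212), (54, 17, 111, 206), (56, 17, 111, 206), (58, 18, 121, 198), (60, 17, 117, 191), (62, 18, 78, 190), (64, 18, 40, 185), (66, 18, 40, 185), (68, 18, 24, 184), (70, 17, 22, 184), (72, 17, 25, 184)]
flat blade s range 62.1 135.6 -> mid offset 1.6
[(-70, 15, 116, 117), (-68, 14, 115, 118), (-66, 14, 113, 122), (-64, 14, 113, 122), (-62, 15, 108, 14
[... 557 characters left out ...]
 (50, 16, 102, 193), (52, 16, 102, 192), (54, 16, 107, 193), (56, 17, 118, 194), (58, 17, 122, 196), (60, 17, 122, 196), (62, 17, 93, 189), (64, 17, 46, 183), (66, 18, 21, 182), (68, 20, 17, 180), (70, 20, 17, 180), (72, 18, 19, 177)]
(array([  0,   0,   0,   2,  12,  12,  15,  83, 127, 121, 102,  20,  12,
        19,  17,  14,  16,  11,  19,  18,  19,  13,  13,  16,  15,  18,
        15,  12,  91, 123, 128,  88,  15,  24,  23,  20,  19,  18,  19,
        18]), array([-80, -76, -72, -68, -64, -60, -56, -52, -48, -44, -40, -36, -32,
       -28, -24, -20, -16, -12,  -8,  -4,   0,   4,   8,  12,  16,  20,
        24,  28,  32,  36,  40,  44,  48,  52,  56,  60,  64,  68,  72,
        76,  80]))
```

```bash
cat > plan.py <<'E'
import sys,numpy as np
from plant import observe
from scipy.spatial.transform import Rotation as Ro
def plan(x,y,z,yaw,n,skip=0):
    s=observe();w,a,b,c=s["eef_rot"];R=Ro.from_quat([a,b,c,w]);p=s["tcp_pos"]
    t=np.radians(yaw);G=Ro.from_matrix(np.c_[[np.sin(t),-np.cos(t),0],[np.cos(t),np.sin(t),0],[0,0,-1]])
    rv=(R.inv()*G).as_rotvec()
    if np.degrees(np.linalg.norm(rv))>100: print("flip");G=G*Ro.from_euler("z",180,degrees=True);rv=(R.inv()*G).as_rotvec()
    d=(np.array([x,y,z])-p)/n;C=R
    print("at",p.round(4),"err cm tool",(R.inv().apply(d*n)*100).round(2),"turn",np.degrees(rv).round(2),"f",s["ft_force"].round(1),"open",round(s["opening"],4),"t",round(s["time_s"],1))
    for i in range(n):
        print(*np.degrees(rv/n).round(2),*(C.inv().apply(d)*100).round(2));C=C*Ro.from_rotvec(rv/n)
v=list(map(float,sys.argv[1:]));plan(*v[:4],int(v[4]))
E
python3 plan.py .428 -.151 .12 6.5 16
```

```text
Traceback (most recent call last):
  File "plan.py", line 13, in <module>
    v=list(map(float,sys.argv[1:]));plan(*v[:4],int(v[4]))
                                    ~~~~^^^^^^^^^^^^^^^^^^
  File "plan.py", line 6, in plan
    t=np.radians(yaw);G=Ro.from_matrix(np.c_[[np.sin(t),-np.cos(t),0],[np.cos(t),np.sin(t),0],[0,0,-1]])
                        ~~~~~~~~~~~~~~^^^^^^^^^^^^^^^^^^^^^^^^^^^^^^^^^^^^^^^^^^^^^^^^^^^^^^^^^^^^^^^^^^
  File "scipy/spatial/transform/_rotation.pyx", line 1143, in scipy.spatial.transform._rotation.Rotation.from_matrix
ValueError: Non-positive determinant (left-handed or null coordinate frame) in rotation matrix 0: [[ 0.11320321  0.99357186  0.        ]
 [-0.99357186  0.11320321  0.        ]
 [ 0.          0.         -1.        ]].
```

```bash
sed -i 's/\[np.sin(t),-np.cos(t),0\]/[-np.sin(t),np.cos(t),0]/' plan.py
python3 plan.py .428 -.151 .12 6.5 16
```

```text
at [0.194  0.4876 0.2239] err cm tool [-45.36 -50.67  10.44] turn [-6.00e-02  2.00e-02  6.18e+01] f [0.2 0.1 0.2] open 0.0882 t 0.1
-0.0 0.0 3.86 -2.83 -3.17 0.65
-0.0 0.0 3.86 -3.04 -2.97 0.65
-0.0 0.0 3.86 -3.23 -2.76 0.65
-0.0 0.0 3.86 -3.41 -2.53 0.65
-0.0 0.0 3.86 -3.58 -2.3 0.65
-0.0 0.0 3.86 -3.72 -2.05 0.65
-0.0 0.0 3.86 -3.85 -1.8 0.65
-0.0 0.0 3.86 -3.96 -1.53 0.65
-0.0 0.0 3.86 -4.06 -1.26 0.65
-0.0 0.0 3.86 -4.13 -0.99 0.65
-0.0 0.0 3.86 -4.19 -0.71 0.65
-0.0 0.0 3.86 -4.23 -0.42 0.65
-0.0 0.0 3.86 -4.25 -0.14 0.65
-0.0 0.0 3.86 -4.25 0.15 0.65
-0.0 0.0 3.86 -4.23 0.44 0.65
-0.0 0.0 3.86 -4.19 0.72 0.65
```

Emit:
send_rows(deltas="0 0 3.9 -2.8 -3.2 0.65 -0.1;0 0 3.9 -3 -3 0.65 -0.1;0 0 3.9 -3.2 -2.8 0.65 -0.1;0 0 3.9 -3.4 -2.5 0.65 -0.1;0 0 3.9 -3.6 -2.3 0.65 -0.1;0 0 3.9 -3.7 -2.1 0.65 -0.1;0 0 3.9 -3.9 -1.8 0.65 -0.1;0 0 3.9 -4 -1.5 0.65 -0.1", force=25)

```text
time_s: 0.9
tcp_pos: [0.3096, 0.1657, 0.1722]
eef_rot: [0.0, 0.447, 0.895, 0.0]
ft_force: [1.7, 0.5, -0.3]
opening: 0.0485
grasp_force: 0.0
```

Emit:
send_rows(deltas="0 0 3.8 -4.1 -1.3 0.65 -0.1;0 0 3.8 -4.1 -1 0.65 -0.1;0 0 3.8 -4.2 -0.7 0.65 -0.1;0 0 3.8 -4.2 -0.4 0.65 -0.1;0 0 3.8 -4.3 -0.1 0.65 -0.1;0 0 3.8 -4.2 0.1 0.65 -0.1;0 0 3.8 -4.2 0.4 0.65 -0.1;0 0 3.8 -4.2 0.7 0.65 -0.1")

```text
time_s: 1.7
tcp_pos: [0.4252, -0.1539, 0.1199]
eef_rot: [-0.0, 0.666, 0.746, 0.0]
ft_force: [0.9, 0.2, 0.0]
opening: 0.0484
grasp_force: 0.0
```

Emit:
send_rows(deltas="0 0 0 0 0 0 -0.1;0 0 0 0 0 0 -0.1")

```text
time_s: 1.9
tcp_pos: [0.4247, -0.1522, 0.1199]
eef_rot: [-0.001, 0.665, 0.747, -0.0]
ft_force: [-1.2, -0.1, -0.3]
opening: 0.0482
grasp_force: 0.0
```

```bash
python3 plan.py .428 -.151 .036 6.5 4; python3 - <<'E'
from plant import *
import cv2
p,d=camera("side");cv2.imwrite("pics/s1.png",cv2.resize(p[150:400,180:480,::-1],None,fx=2.5,fy=2.4))
E
```

```text
at [ 0.4247 -0.1522  0.1199] err cm tool [0.07 0.35 8.39] turn [-0.07 -0.07  0.16] f [-1.2 -0.1 -0.3] open 0.0482 t 1.9
-0.02 -0.02 0.04 0.02 0.09 2.1
-0.02 -0.02 0.04 0.02 0.09 2.1
-0.02 -0.02 0.04 0.02 0.09 2.1
-0.02 -0.02 0.04 0.02 0.09 2.1
```

View pics/s1.png

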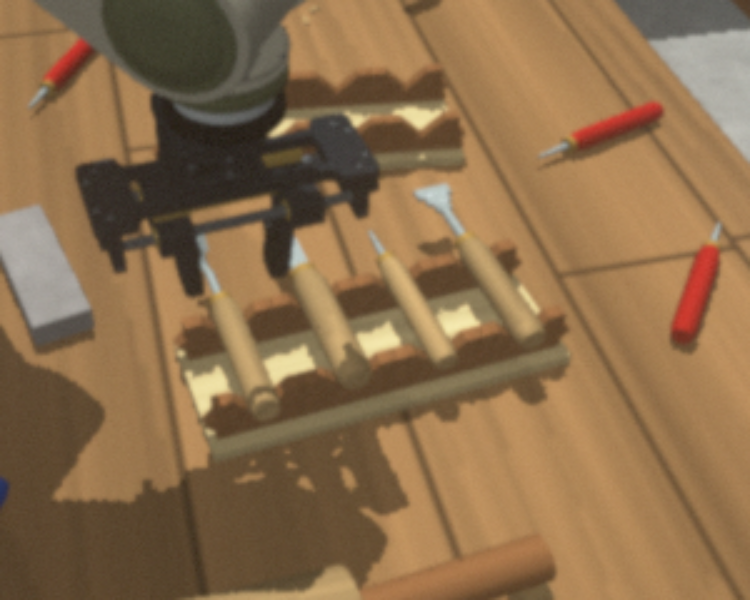

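The side crop shows the fingers, at crop (190,290) and (275,270), above and straddling the nearest tool, the spoon. The closing line runs along the row. Descending now.

Emit:
send_rows(deltas="0 0 0.2 0.1 0.3 2.4 -0.1;0 0 0 0 0 2.4 -0.1;0 0 0 0 0 2 -0.1;0 0 0 0 0 1.6 -0.1;0 0 0 0 0 0 -0.1;0 0 0 0 0 0 -0.1")

```text
time_s: 2.55
tcp_pos: [0.428, -0.1502, 0.0371]
eef_rot: [0.0, 0.665, 0.746, 0.0]
ft_force: [0.7, 0.1, -0.4]
opening: 0.0488
grasp_force: 0.0
```

Emit:
send_rows(deltas="0 0 0 0 0 0 1;0 0 0 0 0 0 1;0 0 0 0 0 0 1;0 0 0 0 0 0 1;0 0 0 0 0 0 1")

```text
time_s: 3.05
tcp_pos: [0.428, -0.1509, 0.0367]
eef_rot: [0.0, 0.666, 0.746, -0.0]
ft_force: [-2.1, 0.3, 3.7]
opening: 0.0204
grasp_force: 24.2
```

```bash
python3 plan.py .428 -.151 .036 6.5 1
```

```text
at [ 0.428  -0.1509  0.0367] err cm tool [-0.01  0.    0.07] turn [0.   0.01 0.  ] f [-2.1  0.3  3.7] open 0.0204 t 3.0
0.0 0.01 0.0 -0.01 0.0 0.07
```

Emit:
send_rows(deltas="0 0 0 0 0 -0.5 1;0 0 0 0 0 -1.5 1;0 0 0 0 0 -2 1;0 0 0 0 0 -2 1;0 0 0 0 0 -2 1;0 0 0 0 0 0 1")

```text
time_s: 3.65
tcp_pos: [0.429, -0.1515, 0.1185]
eef_rot: [0.002, 0.666, 0.746, 0.0]
ft_force: [1.2, 0.7, -0.7]
opening: 0.0209
grasp_force: 23.5
```

```bash
python3 plan.py .656 .152 .117 -5.9 10;  python3 - <<'E'
from plant import *
import cv2
p,d=camera("side");cv2.imwrite("pics/s2.png",cv2.resize(p[150:400,180:480,::-1],None,fx=2.5,fy=2.4))
E
```

```text
at [ 0.429  -0.1515  0.1185] err cm tool [27.58 25.99  0.16] turn [ 0.22  0.14 12.4 ] f [ 1.2  0.7 -0.7] open 0.0209 t 3.6
0.02 0.01 1.24 2.76 2.6 0.02
0.02 0.01 1.24 2.81 2.54 0.02
0.02 0.01 1.24 2.87 2.48 0.02
0.02 0.01 1.24 2.92 2.41 0.02
0.02 0.01 1.24 2.97 2.35 0.01
0.02 0.01 1.24 3.02 2.29 0.01
0.02 0.01 1.24 3.07 2.22 0.01
0.02 0.01 1.24 3.12 2.15 0.01
0.02 0.01 1.24 3.16 2.09 0.01
0.02 0.01 1.24 3.21 2.02 0.01
```

View pics/s2.png

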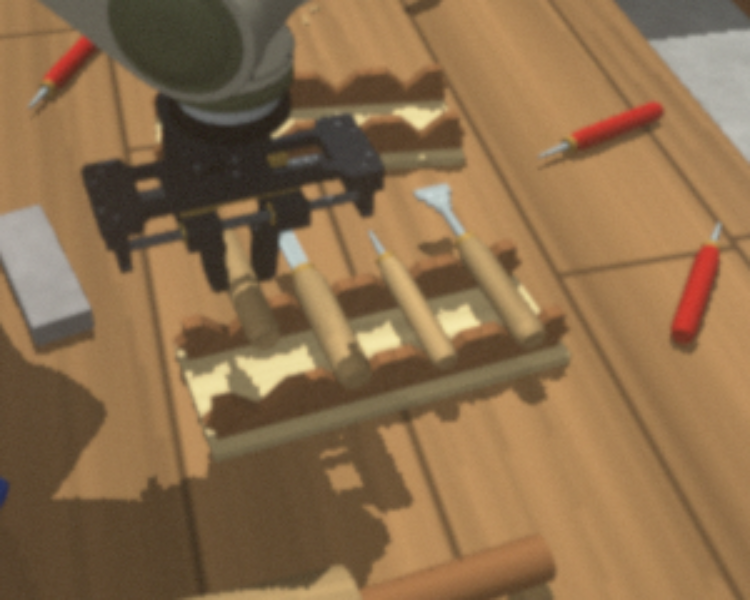

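The side crop shows the spoon held between the fingers at crop (245,270), clear of its empty notch.

Emit:
send_rows(deltas="0 0 1.2 2.8 2.6 0 1;0 0 1.2 2.8 2.5 0 1;0 0 1.2 2.9 2.5 0 1;0 0 1.2 2.9 2.4 0 1;0 0 1.3 3 2.4 0 1;0 0 1.3 3 2.3 0 1;0 0 1.3 3.1 2.2 0 1;0 0 1.2 3.1 2.2 0 1")

```text
time_s: 4.5
tcp_pos: [0.61, 0.0941, 0.1146]
eef_rot: [-0.001, 0.728, 0.686, -0.001]
ft_force: [1.0, -1.3, -0.0]
opening: 0.0204
grasp_force: 23.5
```

Emit:
send_rows(deltas="0 0 1.3 3.1 2.1 0 1;0 0 1.2 2.8 1.9 0 1;0 0 0 0 0 0 1;0 0 0 0 0 0 1")

```text
time_s: 4.9
tcp_pos: [0.6532, 0.1488, 0.1143]
eef_rot: [-0.001, 0.742, 0.67, -0.001]
ft_force: [0.0, -0.3, -0.4]
opening: 0.0209
grasp_force: 23.5
```

```bash
python3 plan.py .6563 .1523 .117 -5.9 1;  python3 - <<'E'
from plant import *
import cv2
from meas import *
p,d=camera("top");P=cloud("top",d)
cv2.imwrite("pics/t3.png",cv2.resize(p[140:320,180:400,::-1],None,fx=3.5,fy=3.3))
p,d=camera("side");cv2.imwrite("pics/s3.png",cv2.resize(p[80:330,180:480,::-1],None,fx=2.5,fy=2.4))
E
```

```text
at [0.6532 0.1488 0.1143] err cm tool [ 0.38  0.27 -0.27] turn [-0.16  0.04  0.05] f [ 0.  -0.3 -0.4] open 0.0209 t 4.9
-0.16 0.04 0.05 0.38 0.27 -0.27
```

View pics/s3.png

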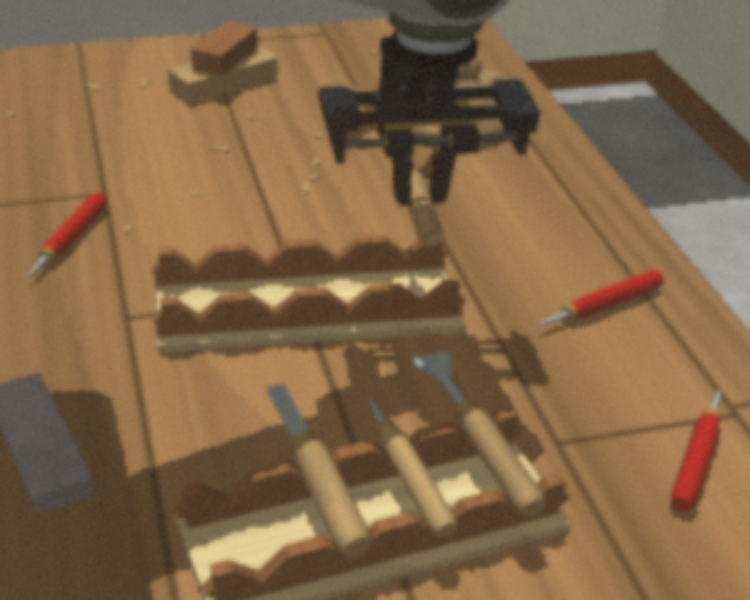

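The spoon is held above the farthest rack notch, its butt at crop (428,230). Correcting the offset, then descending slowly.

Emit:
send_rows(deltas="0 0 0 0.4 0.3 1.8 1;0 0 0 0 0 2 1;0 0 0 0 0 1.5 1;0 0 0 0 0 1 1;0 0 0 0 0 0 1;0 0 0 0 0 0 1")

```text
time_s: 5.6
tcp_pos: [0.6576, 0.1523, 0.0538]
eef_rot: [0.0, 0.743, 0.67, 0.0]
ft_force: [1.0, 0.2, -1.2]
opening: 0.0208
grasp_force: 23.5
```

```bash
python3 plan.py .6563 .1523 .0367 -5.9 1
```

```text
at [0.6576 0.1523 0.0538] err cm tool [-0.01 -0.13  1.71] turn [ 0.04 -0.01 -0.01] f [ 1.   0.2 -1.2] open 0.0208 t 5.6
0.04 -0.01 -0.01 -0.01 -0.13 1.71
```

Emit:
send_rows(deltas="0 0 0 0 -0.1 0.6 1;0 0 0 0 0 0.5 1;0 0 0 0 0 0.3 1;0 0 0 0 0 0.2 1;0 0 0 0 0 0 1;0 0 0 0 0 0 1")

```text
time_s: 6.2
tcp_pos: [0.6562, 0.1524, 0.0376]
eef_rot: [-0.0, 0.743, 0.67, -0.0]
ft_force: [-2.7, -0.4, 0.9]
opening: 0.0209
grasp_force: 23.8
```

```bash
python3 plan.py .6563 .1523 .0367 -5.9 1
```

```text
at [0.6562 0.1524 0.0376] err cm tool [-0.01  0.01  0.09] turn [-0.02  0.01  0.  ] f [-2.7 -0.4  0.9] open 0.0209 t 6.2
-0.02 0.01 0.0 -0.01 0.01 0.09
```

Emit:
send_rows(deltas="0 0 0 0 0 0.1 1;0 0 0 0 0 0 1;0 0 0 0 0 0 0.4;0 0 0 0 0 0 0.2;0 0 0 0 0 0 -0.1;0 0 0 0 0 0 -0.1;0 0 0 0 0 -0.5 -0.1")

```text
time_s: 6.9
tcp_pos: [0.656, 0.1524, 0.0408]
eef_rot: [-0.0, 0.743, 0.67, -0.0]
ft_force: [-0.2, -0.8, 0.3]
opening: 0.0489
grasp_force: 0.0
```

Emit:
send_rows(deltas="0 0 0 0 0 -2 -0.1;0 0 0 0 0 -2.5 -0.1;0 0 0 0 0 -3 -0.1;0 0 0 0 0 0 -0.1")

```text
time_s: 7.3
tcp_pos: [0.6582, 0.1526, 0.1214]
eef_rot: [0.002, 0.743, 0.67, 0.003]
ft_force: [0.3, -0.2, 0.6]
opening: 0.0485
grasp_force: 0.0
```

```bash
python3 plan.py .499 -.1378 .117 6.5 8
```

```text
at [0.6582 0.1526 0.1214] err cm tool [-30.53 -12.86   0.3 ] turn [  0.46  -0.03 -12.4 ] f [ 0.3 -0.2  0.6] open 0.0485 t 7.3
0.06 -0.0 -1.55 -3.82 -1.61 0.04
0.06 -0.0 -1.55 -3.77 -1.71 0.04
0.06 -0.0 -1.55 -3.72 -1.81 0.04
0.06 -0.0 -1.55 -3.67 -1.91 0.04
0.06 -0.0 -1.55 -3.62 -2.01 0.05
0.06 -0.0 -1.55 -3.56 -2.11 0.05
0.06 -0.0 -1.55 -3.51 -2.2 0.05
0.06 -0.0 -1.55 -3.45 -2.3 0.05
```

Emit:
send_rows(deltas="0 0 -1.55 -3.8 -1.6 0 -0.1;0 0 -1.55 -3.8 -1.7 0 -0.1;0 0 -1.55 -3.7 -1.8 0 -0.1;0 0 -1.55 -3.7 -1.9 0 -0.1;0 0 -1.55 -3.6 -2 0 -0.1;0 0 -1.55 -3.6 -2.1 0 -0.1;0 0 -1.55 -3.5 -2.2 0 -0.1;0 0 -1.55 -3.4 -2.3 0 -0.1")

```text
time_s: 8.1
tcp_pos: [0.4964, -0.1391, 0.1162]
eef_rot: [-0.0, 0.665, 0.746, -0.0]
ft_force: [0.4, -0.7, -0.1]
opening: 0.0486
grasp_force: 0.0
```

Emit:
send_rows(deltas="0 0 0 0 0 0 -0.1;0 0 0 0 0 0 -0.1;0 0 0 0 0 0 -0.1")

```text
time_s: 8.4
tcp_pos: [0.4978, -0.1371, 0.1163]
eef_rot: [-0.0, 0.666, 0.746, 0.0]
ft_force: [-0.2, 1.4, -0.1]
opening: 0.0484
grasp_force: 0.0
```

```bash
python3 plan.py .499 -.1378 .039 6.5 1;python3 - <<'E'
from plant import *
from meas import *
p,d=camera("top");cv2.imwrite("pics/t4.png",cv2.resize(p[160:320,180:400,::-1],None,fx=3.5,fy=3.5))
handles(p,d,(195,300),zc,dict(spoon=200))
E
```

```text
at [ 0.4978 -0.1371  0.1163] err cm tool [-0.09  0.11  7.73] turn [-0.   -0.02  0.03] f [-0.2  1.4 -0.1] open 0.0484 t 8.4
-0.0 -0.02 0.03 -0.09 0.11 7.73
spoon centre 659.5 153.1 size 36.2 122.2 yaw of y axis from +y deg 0.42 top z 0.0615
```

View pics/t4.png

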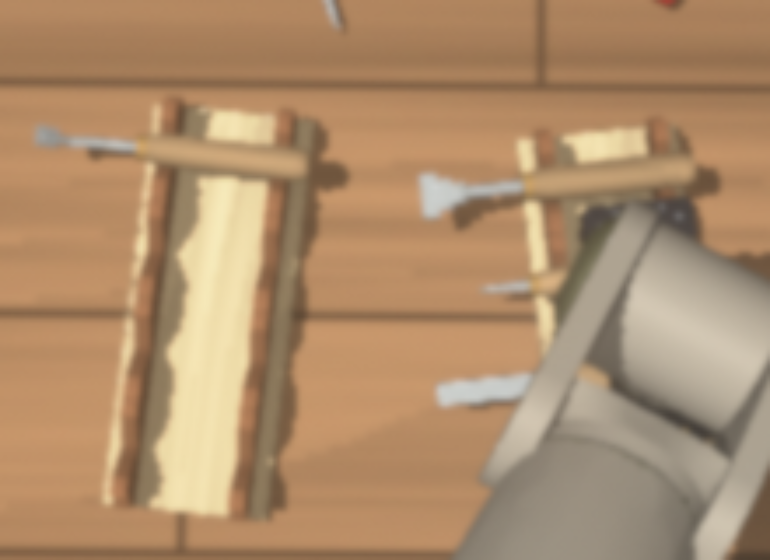

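The spoon lies across both rails in the farthest notch, with its middle within 1 mm of the target. Next is the flat chisel.

Emit:
send_rows(deltas="0 0 0 -0.1 0.1 2 -0.1;0 0 0 0 0 2.3 -0.1;0 0 0 0 0 2 -0.1;0 0 0 0 0 1.4 -0.1;0 0 0 0 0 0 -0.1;0 0 0 0 0 0 -0.1")

```text
time_s: 9.05
tcp_pos: [0.4991, -0.1381, 0.0397]
eef_rot: [0.0, 0.666, 0.746, 0.0]
ft_force: [-0.5, 0.5, -0.3]
opening: 0.0484
grasp_force: 0.0
```

Emit:
send_rows(deltas="0 0 0 0 0 0 1;0 0 0 0 0 0 1;0 0 0 0 0 0 1;0 0 0 0 0 0 1;0 0 0 0 0 0 1")

```text
time_s: 9.55
tcp_pos: [0.4989, -0.1388, 0.0398]
eef_rot: [0.0, 0.666, 0.746, 0.0]
ft_force: [0.9, 1.0, 3.2]
opening: 0.0246
grasp_force: 24.3
```

Emit:
send_rows(deltas="0 0 0 0 0 -0.5 1;0 0 0 0 0 -1.5 1;0 0 0 0 0 -2 1;0 0 0 0 0 -2 1;0 0 0 0 0 -2 1;0 0 0 0 0 0 1")

```text
time_s: 10.15
tcp_pos: [0.4995, -0.1392, 0.1216]
eef_rot: [0.002, 0.666, 0.746, 0.0]
ft_force: [-0.3, -0.8, -2.5]
opening: 0.0249
grasp_force: 23.7
```

```bash
python3 plan.py .5846 .1598 .12 -5.9 8
```

```text
at [ 0.4995 -0.1392  0.1216] err cm tool [28.75 11.84  0.13] turn [ 0.21  0.12 12.4 ] f [-0.3 -0.8 -2.5] open 0.0249 t 10.2
0.03 0.02 1.55 3.59 1.48 0.02
0.03 0.02 1.55 3.63 1.38 0.02
0.03 0.02 1.55 3.67 1.28 0.02
0.03 0.02 1.55 3.7 1.18 0.02
0.03 0.02 1.55 3.73 1.08 0.02
0.03 0.02 1.55 3.76 0.98 0.02
0.03 0.02 1.55 3.79 0.88 0.02
0.03 0.02 1.55 3.81 0.78 0.02
```

Emit:
send_rows(deltas="0 0 1.55 3.6 1.5 0 1;0 0 1.55 3.6 1.4 0 1;0 0 1.55 3.7 1.3 0 1;0 0 1.55 3.7 1.2 0 1;0 0 1.55 3.7 1.1 0 1;0 0 1.55 3.8 1 0 1;0 0 1.55 3.8 0.9 0 1;0 0 1.55 3.8 0.8 0 1")

```text
time_s: 10.95
tcp_pos: [0.5849, 0.162, 0.118]
eef_rot: [-0.001, 0.743, 0.669, -0.001]
ft_force: [0.0, 0.3, -0.7]
opening: 0.0245
grasp_force: 23.7
```

Emit:
send_rows(deltas="0 0 0 0 0 0 1;0 0 0 0 0 0 1;0 0 0 0 0 0 1")

```text
time_s: 11.25
tcp_pos: [0.5848, 0.1596, 0.1187]
eef_rot: [-0.0, 0.743, 0.669, -0.001]
ft_force: [0.3, 0.5, -1.7]
opening: 0.0246
grasp_force: 23.7
```

```bash
python3 plan.py .5846 .159 .0397 -5.9 1
```

```text
at [0.5848 0.1596 0.1187] err cm tool [-0.05 -0.01  7.9 ] turn [-0.08  0.03 -0.04] f [ 0.3  0.5 -1.7] open 0.0246 t 11.2
-0.08 0.03 -0.04 -0.05 -0.01 7.9
```

Emit:
send_rows(deltas="0 0 0 0 0 2 1;0 0 0 0 0 2 1;0 0 0 0 0 1.3 1;0 0 0 0 0 1 1;0 0 0 0 0 0 1;0 0 0 0 0 0 1")

```text
time_s: 11.85
tcp_pos: [0.5856, 0.1604, 0.057]
eef_rot: [0.0, 0.743, 0.67, 0.0]
ft_force: [0.0, -0.1, -1.1]
opening: 0.0246
grasp_force: 23.7
```

```bash
python3 plan.py .5846 .159 .0397 -5.9 1
```

```text
at [0.5856 0.1604 0.057 ] err cm tool [-0.14 -0.09  1.73] turn [ 0.05 -0.01 -0.02] f [ 0.  -0.1 -1.1] open 0.0246 t 11.8
0.05 -0.01 -0.02 -0.14 -0.09 1.73
```

Emit:
send_rows(deltas="0 0 0 -0.1 -0.1 0.6 1;0 0 0 0 0 0.5 1;0 0 0 0 0 0.3 1;0 0 0 0 0 0.2 1;0 0 0 0 0 0.1 1;0 0 0 0 0 0 1;0 0 0 0 0 0 1")

```text
time_s: 12.55
tcp_pos: [0.584, 0.1597, 0.04]
eef_rot: [0.0, 0.743, 0.67, -0.0]
ft_force: [-4.4, -0.1, 5.0]
opening: 0.0246
grasp_force: 24.7
```

```bash
python3 plan.py .5846 .159 .0397 -5.9 1
```

```text
at [0.584  0.1597 0.04  ] err cm tool [-0.06  0.06  0.03] turn [-0.01  0.01  0.01] f [-4.4 -0.1  5. ] open 0.0246 t 12.6
-0.01 0.01 0.01 -0.06 0.06 0.03
```

Emit:
send_rows(deltas="0 0 0 0 0 0 0.4;0 0 0 0 0 0 0.2;0 0 0 0 0 0 -0.1;0 0 0 0 0 0 -0.1;0 0 0 0 0 -0.5 -0.1;0 0 0 0 0 -2.5 -0.1;0 0 0 0 0 -2.5 -0.1;0 0 0 0 0 -2.5 -0.1")

```text
time_s: 13.35
tcp_pos: [0.5842, 0.1597, 0.1207]
eef_rot: [0.0, 0.743, 0.67, 0.0]
ft_force: [-0.4, -0.4, 0.1]
opening: 0.0487
grasp_force: 0.0
```

```bash
python3 plan.py .5709 -.133 .117 6.5 8
```

```text
at [0.5842 0.1597 0.1207] err cm tool [-29.25   1.69   0.37] turn [ 1.000e-02 -0.000e+00 -1.241e+01] f [-0.4 -0.4  0.1] open 0.0487 t 13.3
0.0 -0.0 -1.55 -3.66 0.21 0.05
0.0 -0.0 -1.55 -3.66 0.11 0.05
0.0 -0.0 -1.55 -3.66 0.01 0.05
0.0 -0.0 -1.55 -3.66 -0.09 0.05
0.0 -0.0 -1.55 -3.66 -0.18 0.05
0.0 -0.0 -1.55 -3.65 -0.28 0.05
0.0 -0.0 -1.55 -3.64 -0.38 0.05
0.0 -0.0 -1.55 -3.63 -0.48 0.05
```

Emit:
send_rows(deltas="0 0 -1.55 -3.7 0.2 0 -0.1;0 0 -1.55 -3.7 0.1 0 -0.1;0 0 -1.55 -3.7 0 0 -0.1;0 0 -1.55 -3.7 -0.1 0 -0.1;0 0 -1.55 -3.6 -0.2 0.1 -0.1;0 0 -1.55 -3.6 -0.3 0.1 -0.1;0 0 -1.55 -3.6 -0.4 0.1 -0.1;0 0 -1.55 -3.6 -0.5 0.1 -0.1")

```text
time_s: 14.15
tcp_pos: [0.5694, -0.1343, 0.1158]
eef_rot: [0.0, 0.665, 0.746, 0.0]
ft_force: [0.6, 1.4, -0.1]
opening: 0.048
grasp_force: 0.0
```

Emit:
send_rows(deltas="0 0 0 0 0 0 -0.1;0 0 0 0 0 0 -0.1;0 0 0 0 0 0 -0.1")

```text
time_s: 14.45
tcp_pos: [0.5696, -0.1318, 0.1156]
eef_rot: [-0.0, 0.666, 0.746, 0.0]
ft_force: [-0.5, -0.0, -0.2]
opening: 0.0485
grasp_force: 0.0
```

```bash
python3 plan.py .5709 -.133 .035 6.5 1;python3 - <<'E'
from plant import *
from meas import *
p,d=camera("top");cv2.imwrite("pics/t5.png",cv2.resize(p[160:320,180:400,::-1],None,fx=3.5,fy=3.5))
handles(p,d,(195,290),zc,dict(spoon=205,flat=235))
E
```

```text
at [ 0.5696 -0.1318  0.1156] err cm tool [-0.13  0.11  8.06] turn [ 0.01 -0.01  0.03] f [-0.5 -0.  -0.2] open 0.0485 t 14.4
0.01 -0.01 0.03 -0.13 0.11 8.06
spoon centre 659.5 153.1 size 36.2 122.2 yaw of y axis from +y deg 0.42 top z 0.061
flat centre 590.8 162.3 size 123.7 45.6 yaw of y axis from +y deg -1.1 top z 0.0657
```

View pics/t5.png

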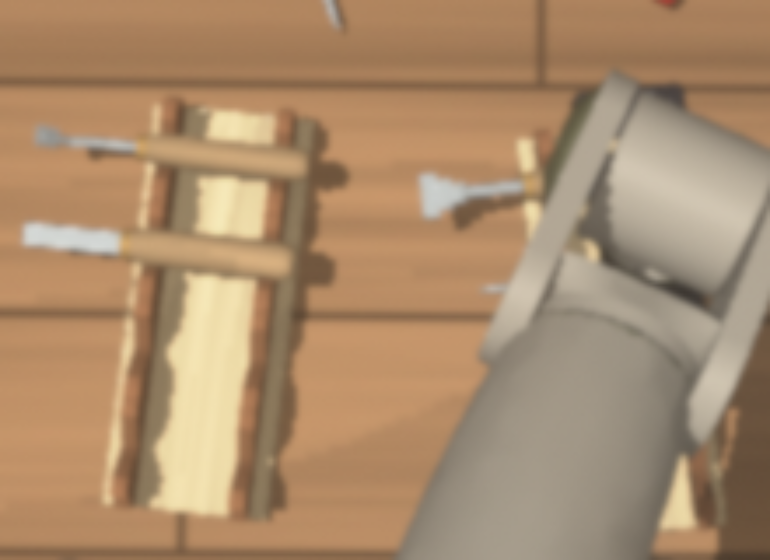

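Spoon and flat both lie across both rails in the two farthest notches. Each handle overhangs the rails about equally on both sides (26 and 24 px for the flat). Next is the spike.

Emit:
send_rows(deltas="0 0 0 -0.1 0.1 2 -0.1;0 0 0 0 0 2.4 -0.1;0 0 0 0 0 2.2 -0.1;0 0 0 0 0 1.5 -0.1;0 0 0 0 0 0 -0.1;0 0 0 0 0 0 -0.1")

```text
time_s: 15.1
tcp_pos: [0.571, -0.1331, 0.035]
eef_rot: [0.0, 0.666, 0.746, 0.0]
ft_force: [-0.5, -0.7, 0.0]
opening: 0.0487
grasp_force: 0.0
```

Emit:
send_rows(deltas="0 0 0 0 0 0 1;0 0 0 0 0 0 1;0 0 0 0 0 0 1;0 0 0 0 0 0 1;0 0 0 0 0 0 1")

```text
time_s: 15.6
tcp_pos: [0.5709, -0.1338, 0.0348]
eef_rot: [0.0, 0.666, 0.746, 0.0]
ft_force: [-0.1, 0.1, 2.5]
opening: 0.0188
grasp_force: 24.0
```

Emit:
send_rows(deltas="0 0 0 0 0 -0.5 1;0 0 0 0 0 -1.5 1;0 0 0 0 0 -2 1;0 0 0 0 0 -2 1;0 0 0 0 0 -2 1;0 0 0 0 0 0 1")

```text
time_s: 16.2
tcp_pos: [0.5716, -0.1342, 0.1169]
eef_rot: [0.002, 0.666, 0.746, 0.001]
ft_force: [0.8, 1.1, -0.4]
opening: 0.0191
grasp_force: 23.6
```

```bash
python3 plan.py .513 .167 .12 -5.9 8
```

```text
at [ 0.5716 -0.1342  0.1169] err cm tool [30.59 -2.42 -0.39] turn [ 0.23  0.11 12.4 ] f [ 0.8  1.1 -0.4] open 0.0191 t 16.2
0.03 0.01 1.55 3.82 -0.3 -0.05
0.03 0.01 1.55 3.81 -0.41 -0.05
0.03 0.01 1.55 3.8 -0.51 -0.05
0.03 0.01 1.55 3.79 -0.61 -0.05
0.03 0.01 1.55 3.77 -0.71 -0.04
0.03 0.01 1.55 3.75 -0.81 -0.04
0.03 0.01 1.55 3.72 -0.92 -0.04
0.03 0.01 1.55 3.7 -1.02 -0.04
```

Emit:
send_rows(deltas="0 0 1.55 3.8 -0.3 -0.1 1;0 0 1.55 3.8 -0.4 -0.1 1;0 0 1.55 3.8 -0.5 -0.1 1;0 0 1.55 3.8 -0.6 0 1;0 0 1.55 3.8 -0.7 0 1;0 0 1.55 3.8 -0.8 0 1;0 0 1.55 3.7 -0.9 0 1;0 0 1.55 3.7 -1 0 1")

```text
time_s: 17.0
tcp_pos: [0.5119, 0.1692, 0.1164]
eef_rot: [-0.0, 0.743, 0.669, -0.001]
ft_force: [0.8, 0.2, -1.6]
opening: 0.0188
grasp_force: 23.6
```

Emit:
send_rows(deltas="0 0 0 0 0 0 1;0 0 0 0 0 0 1;0 0 0 0 0 0 1")

```text
time_s: 17.3
tcp_pos: [0.5129, 0.167, 0.1168]
eef_rot: [-0.0, 0.743, 0.67, -0.0]
ft_force: [0.1, -0.3, -1.7]
opening: 0.0188
grasp_force: 23.6
```

```bash
python3 plan.py .513 .1665 .035 -5.9 1
```

```text
at [0.5129 0.167  0.1168] err cm tool [-0.04  0.02  8.18] turn [-0.05  0.02 -0.04] f [ 0.1 -0.3 -1.7] open 0.0188 t 17.3
-0.05 0.02 -0.04 -0.04 0.02 8.18
```

Emit:
send_rows(deltas="0 0 0 0 0 2 1;0 0 0 0 0 2.2 1;0 0 0 0 0 1.4 1;0 0 0 0 0 1 1;0 0 0 0 0 0 1;0 0 0 0 0 0 1")

```text
time_s: 17.9
tcp_pos: [0.5133, 0.1674, 0.0518]
eef_rot: [0.0, 0.743, 0.67, 0.0]
ft_force: [-0.1, 0.6, -1.4]
opening: 0.0185
grasp_force: 23.6
```

```bash
python3 plan.py .513 .1665 .035 -5.9 1
```

```text
at [0.5133 0.1674 0.0518] err cm tool [-0.1  -0.02  1.68] turn [ 0.03 -0.01 -0.04] f [-0.1  0.6 -1.4] open 0.0185 t 17.9
0.03 -0.01 -0.04 -0.1 -0.02 1.68
```

Emit:
send_rows(deltas="0 0 0 -0.1 0 0.6 1;0 0 0 0 0 0.5 1;0 0 0 0 0 0.3 1;0 0 0 0 0 0.2 1;0 0 0 0 0 0 1;0 0 0 0 0 0.1 1;0 0 0 0 0 0 1;0 0 0 0 0 0 1")

```text
time_s: 18.7
tcp_pos: [0.5128, 0.1669, 0.0352]
eef_rot: [0.0, 0.743, 0.67, -0.0]
ft_force: [-4.8, -0.6, 7.7]
opening: 0.0191
grasp_force: 25.0
```

```bash
python3 plan.py .513 .1665 .035 -5.9 1
```

```text
at [0.5128 0.1669 0.0352] err cm tool [-0.03  0.03  0.02] turn [0.   0.   0.01] f [-4.8 -0.6  7.7] open 0.0191 t 18.7
0.0 0.0 0.01 -0.03 0.03 0.02
```

Seated (7.7 N upward). Release and go to the fishtail.

Emit:
send_rows(deltas="0 0 0 0 0 0 0.5;0 0 0 0 0 0 0.2;0 0 0 0 0 0 -0.1;0 0 0 0 0 0 -0.1;0 0 0 0 0 -0.5 -0.1;0 0 0 0 0 -2.5 -0.1;0 0 0 0 0 -2.5 -0.1;0 0 0 0 0 -2.8 -0.1")

```text
time_s: 19.5
tcp_pos: [0.5126, 0.1668, 0.1184]
eef_rot: [-0.0, 0.743, 0.67, -0.0]
ft_force: [-0.6, 0.3, 0.3]
opening: 0.0487
grasp_force: 0.0
```

```bash
python3 plan.py .645 -.128 .117 6.5 8
```

```text
at [0.5126 0.1668 0.1184] err cm tool [-27.96  16.2    0.14] turn [ -0.03   0.   -12.41] f [-0.6  0.3  0.3] open 0.0487 t 19.5
-0.0 0.0 -1.55 -3.5 2.03 0.02
-0.0 0.0 -1.55 -3.55 1.93 0.02
-0.0 0.0 -1.55 -3.6 1.83 0.02
-0.0 0.0 -1.55 -3.65 1.74 0.02
-0.0 0.0 -1.55 -3.69 1.64 0.02
-0.0 0.0 -1.55 -3.74 1.54 0.02
-0.0 0.0 -1.55 -3.78 1.43 0.02
-0.0 0.0 -1.55 -3.81 1.33 0.02
```

Emit:
send_rows(deltas="0 0 -1.55 -3.5 2 0 -0.1;0 0 -1.55 -3.6 1.9 0 -0.1;0 0 -1.55 -3.6 1.8 0 -0.1;0 0 -1.55 -3.7 1.7 0 -0.1;0 0 -1.55 -3.7 1.6 0 -0.1;0 0 -1.55 -3.7 1.5 0 -0.1;0 0 -1.55 -3.8 1.4 0 -0.1;0 0 -1.55 -3.8 1.3 0 -0.1")

```text
time_s: 20.3
tcp_pos: [0.643, -0.1304, 0.1178]
eef_rot: [0.0, 0.666, 0.746, 0.0]
ft_force: [-0.0, -0.0, 0.1]
opening: 0.0485
grasp_force: 0.0
```

Emit:
send_rows(deltas="0 0 0 0 0 0 -0.1;0 0 0 0 0 0 -0.1;0 0 0 0 0 0 -0.1")

```text
time_s: 20.6
tcp_pos: [0.6423, -0.1277, 0.1176]
eef_rot: [-0.0, 0.666, 0.746, 0.0]
ft_force: [-0.1, 0.3, -0.9]
opening: 0.0486
grasp_force: 0.0
```

```bash
python3 plan.py .645 -.128 .037 6.5 1
```

```text
at [ 0.6423 -0.1277  0.1176] err cm tool [-0.06  0.27  8.06] turn [-0.01 -0.02  0.04] f [-0.1  0.3 -0.9] open 0.0486 t 20.6
-0.01 -0.02 0.04 -0.06 0.27 8.06
```

Emit:
send_rows(deltas="0 0 0 -0.1 0.1 2 -0.1;0 0 0 0 0 2.4 -0.1;0 0 0 0 0 2.2 -0.1;0 0 0 0 0 1.5 -0.1;0 0 0 0 0 0 -0.1;0 0 0 0 0 0 -0.1")

```text
time_s: 21.2
tcp_pos: [0.644, -0.1293, 0.0373]
eef_rot: [0.0, 0.666, 0.746, 0.0]
ft_force: [0.2, -0.3, 0.1]
opening: 0.0487
grasp_force: 0.0
```

Emit:
send_rows(deltas="0 0 0 0 0 0 1;0 0 0 0 0 0 1;0 0 0 0 0 0 1;0 0 0 0 0 0 1;0 0 0 0 0 0 1")

```text
time_s: 21.7
tcp_pos: [0.643, -0.1299, 0.037]
eef_rot: [-0.001, 0.666, 0.746, -0.001]
ft_force: [-4.3, 0.8, 4.3]
opening: 0.0236
grasp_force: 24.9
```

Emit:
send_rows(deltas="0 0 0 0 0 -0.5 1;0 0 0 0 0 -1.5 1;0 0 0 0 0 -2 1;0 0 0 0 0 -2 1;0 0 0 0 0 -2 1;0 0 0 0 0 0 1")

```text
time_s: 22.3
tcp_pos: [0.6452, -0.1302, 0.1204]
eef_rot: [0.003, 0.666, 0.746, 0.001]
ft_force: [-0.3, -0.6, -1.5]
opening: 0.0237
grasp_force: 24.4
```

```bash
python3 plan.py .4414 .174 .12 -5.9 10
```

```text
at [ 0.6452 -0.1302  0.1204] err cm tool [ 32.53 -16.8   -0.16] turn [ 0.35  0.13 12.4 ] f [-0.3 -0.6 -1.5] open 0.0237 t 22.3
0.04 0.01 1.24 3.25 -1.68 -0.02
0.04 0.01 1.24 3.22 -1.75 -0.01
0.04 0.01 1.24 3.18 -1.82 -0.01
0.04 0.01 1.24 3.14 -1.89 -0.01
0.04 0.01 1.24 3.1 -1.95 -0.01
0.04 0.01 1.24 3.05 -2.02 -0.01
0.04 0.01 1.24 3.01 -2.09 -0.0
0.04 0.01 1.24 2.96 -2.15 -0.0
0.04 0.01 1.24 2.91 -2.22 -0.0
0.04 0.01 1.24 2.87 -2.28 0.0
```

Emit:
send_rows(deltas="0 0 1.2 3.3 -1.7 0 1;0 0 1.2 3.2 -1.7 0 1;0 0 1.2 3.2 -1.8 0 1;0 0 1.3 3.1 -1.9 0 1;0 0 1.3 3.1 -2 0 1;0 0 1.2 3 -2 0 1;0 0 1.3 3 -2.1 0 1;0 0 1.2 2.9 -2.2 0 1")

```text
time_s: 23.1
tcp_pos: [0.4788, 0.1137, 0.1161]
eef_rot: [-0.0, 0.728, 0.685, -0.0]
ft_force: [-0.1, 1.1, -0.5]
opening: 0.0234
grasp_force: 24.4
```

Emit:
send_rows(deltas="0 0 1.3 2.9 -2.2 0 1;0 0 1.2 2.7 -2.3 0 1;0 0 0 0 0 0 1;0 0 0 0 0 0 1;0 0 0 0 0 0 1")

```text
time_s: 23.6
tcp_pos: [0.4395, 0.1711, 0.1163]
eef_rot: [0.0, 0.743, 0.67, 0.0]
ft_force: [-0.5, 0.6, -1.8]
opening: 0.0237
grasp_force: 24.4
```

```bash
python3 plan.py .4414 .1732 .037 -5.9 1
```

```text
at [0.4395 0.1711 0.1163] err cm tool [0.23 0.16 7.93] turn [ 0.01  0.01 -0.03] f [-0.5  0.6 -1.8] open 0.0237 t 23.6
0.01 0.01 -0.03 0.23 0.16 7.93
```

Emit:
send_rows(deltas="0 0 0 0.2 0.2 2 1;0 0 0 0 0 2 1;0 0 0 0 0 1.3 1;0 0 0 0 0 1 1;0 0 0 0 0 0 1;0 0 0 0 0 0 1")

```text
time_s: 24.2
tcp_pos: [0.4417, 0.1731, 0.0537]
eef_rot: [0.0, 0.743, 0.67, 0.0]
ft_force: [-0.6, -0.5, -1.2]
opening: 0.0238
grasp_force: 24.4
```

```bash
python3 plan.py .4414 .1732 .037 -5.9 1
```

```text
at [0.4417 0.1731 0.0537] err cm tool [ 0.   -0.03  1.67] turn [ 0.03 -0.01 -0.04] f [-0.6 -0.5 -1.2] open 0.0238 t 24.2
0.03 -0.01 -0.04 0.0 -0.03 1.67
```

Emit:
send_rows(deltas="0 0 0 0 0 0.6 1;0 0 0 0 0 0.5 1;0 0 0 0 0 0.3 1;0 0 0 0 0 0.2 1;0 0 0 0 0 0 1;0 0 0 0 0 0.1 1;0 0 0 0 0 0 1;0 0 0 0 0 0 1")

```text
time_s: 25.0
tcp_pos: [0.4411, 0.1734, 0.0374]
eef_rot: [0.0, 0.742, 0.67, -0.0]
ft_force: [-5.9, -2.0, 13.8]
opening: 0.0236
grasp_force: 25.9
```

```bash
python3 plan.py .4414 .1732 .037 -5.9 1
```

```text
at [0.4411 0.1734 0.0374] err cm tool [-0.02  0.04  0.04] turn [-0.01  0.01  0.02] f [-5.9 -2.  13.8] open 0.0236 t 25.0
-0.01 0.01 0.02 -0.02 0.04 0.04
```

Seated. Release, rise, and move aside toward the robot's left to look.

Emit:
send_rows(deltas="0 0 0 0 0 -0.1 1;0 0 0 0 0 0 0.5;0 0 0 0 0 0 0.2;0 0 0 0 0 0 -0.1;0 0 0 0 0 0 -0.1;0 0 0 0 0 -0.5 -0.1;0 0 0 0 0 -2.5 -0.1;0 0 0 0 0 -2.5 -0.1")

```text
time_s: 25.8
tcp_pos: [0.441, 0.1734, 0.0931]
eef_rot: [-0.0, 0.743, 0.67, -0.0]
ft_force: [0.8, -0.5, 0.1]
opening: 0.0485
grasp_force: 0.0
```

Emit:
send_rows(deltas="0 0 0 0 0 -4 -0.1;0 0 0 0 0 -4 -0.1;0 0 0 3 -2 0 -0.1;0 0 0 4 -2 0 -0.1;0 0 0 4 -2 0 -0.1;0 0 0 4 -2 0 -0.1;0 0 0 4 -2 0 -0.1;0 0 0 4 -1 0 -0.1")

```text
time_s: 26.6
tcp_pos: [0.3539, 0.4153, 0.173]
eef_rot: [-0.0, 0.742, 0.67, 0.0]
ft_force: [1.5, 0.8, -0.1]
opening: 0.0489
grasp_force: 0.0
```

Emit:
send_rows(deltas="0 0 0 3 -1 0 -0.1;0 0 0 3 -1 0 -0.1;0 0 0 0 0 0 -0.1;0 0 0 0 0 0 -0.1")

```text
time_s: 27.0
tcp_pos: [0.3415, 0.4753, 0.1723]
eef_rot: [0.0, 0.742, 0.67, -0.0]
ft_force: [0.2, -0.4, -0.6]
opening: 0.0484
grasp_force: 0.0
```

```bash
python3 - <<'E'
from plant import *
from meas import *
p,d=camera("top");cv2.imwrite("pics/t6.png",cv2.resize(p[160:320,180:400,::-1],None,fx=3.5,fy=3.5))
handles(p,d,(195,290),zc,dict(spoon=205,flat=232,spike=260,fishtail=288))
p,d=camera("side");cv2.imwrite("pics/s6.png",cv2.resize(p[130:380,180:480,::-1],None,fx=2.5,fy=2.4))
E
```

```text
spoon centre 659.5 153.1 size 36.2 122.2 yaw of y axis from +y deg 0.42 top z 0.0612
flat centre 590.8 162.5 size 124.2 45.6 yaw of y axis from +y deg -1.1 top z 0.0661
spike centre 517.3 169.1 size 126.0 40.2 yaw of y axis from +y deg -8.27 top z 0.0589
fishtail centre 440.1 178.6 size 123.5 38.9 yaw of y axis from +y deg -14.08 top z 0.0638
```

View pics/t6.png

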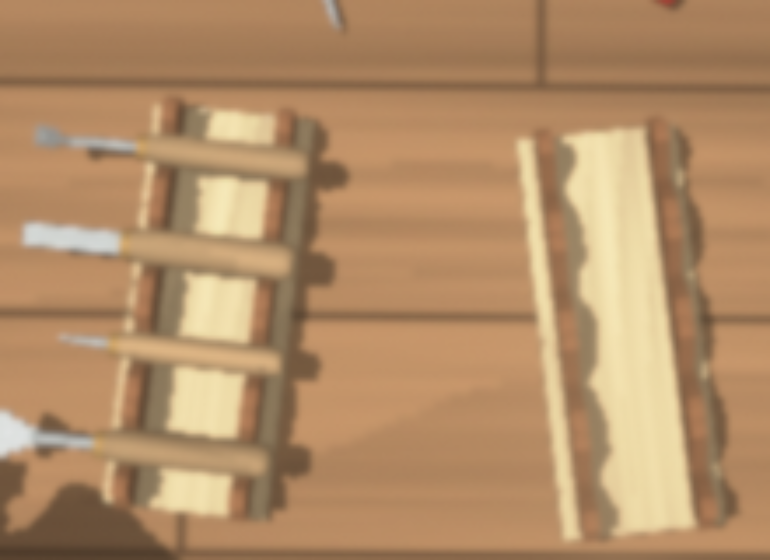

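View pics/s6.png

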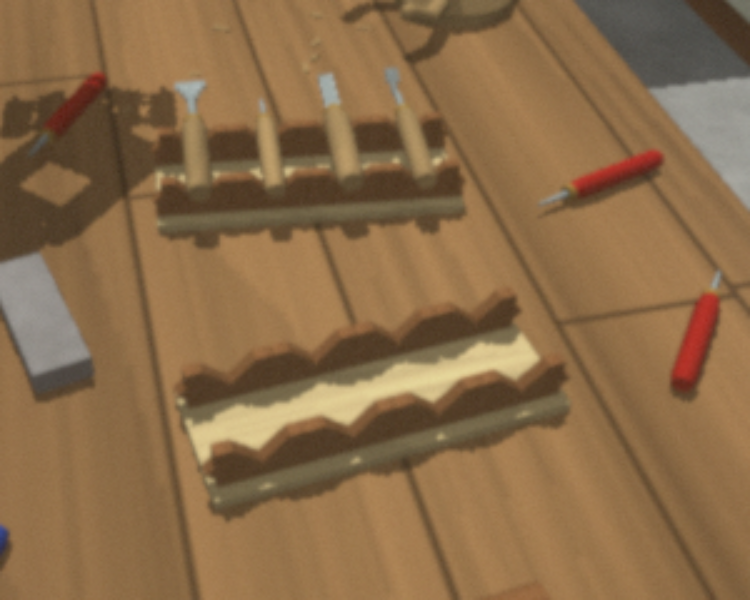

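Both views show all four tools lying level in the rack. From nearest to farthest they are fishtail, spike, flat and spoon, each seated on both rails with even overhang. The start board is empty and the gripper is clear of everything. Handing in.

```bash
python3 -c "
from plant import finish_job;print(finish_job())"
```

```text
the job is handed in; nothing more can be done
None
```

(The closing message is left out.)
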